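# Fetch the socket from under the patio rack with a reacher

### The arm

A 7-joint arm with a two-finger parallel gripper is mounted at the origin on the work surface. World frame = base frame: x ahead of the robot, y to its left, z up, the work surface at z = 0. Lengths are in m, angles in degrees, forces in N, time in s.
With the tool pointing down it reaches from about 0.35 to 0.775 m from the base axis. Payload 3.1 kg.
Tool frame: the origin (TCP) lies on the centre line of the jaws, within the pads' length; the fingertips stand 8 mm ahead of it and the grasp point (between the pads) lies 11 mm behind it; z points along the fingers, y is the line along which they close (so a half turn about z gives the same grasp; the last joint's range is limited). The gripper opens to 85 mm and grips with 20 to 120 N. Pads are 22 mm wide; open, the fingers measure 114 mm over their backs; the gripper's body (76 mm by 85 mm) begins 54 mm behind the grasp point. The pads swing forward as they close: fully open they stand 13 mm farther back than shut.
Start: joints at [-66.618, 17.813, 0.802, 86.603, -0.252, 75.585, -1.558], TCP at [0.239, 0.495, 0.239] pointing down, gripper open.
Joint ranges: [-154.91, 154.91], [-16.99, 109.72], [-72.82, 74.43], [7.12, 147.25], [-82.49, 262.49], [11.32, 116.49], [-174.64, 174.64]. Speed limits (degrees/s): [159.86, 159.86, 180, 180, 180, 180, 180].

### API

Orientations are given as a 3x3 rotation matrix whose columns are the frame's x, y, z axes.
In Python, from rig import r gives the robot as it stands.
- The arm moves only by the tool jog_arm, never from a script. Its arguments are lists of equal length, an entry for each row: "translation": the shift along the tool's x, y, z in units of 0.8 m (1.0 is 0.8 m), a list of three; "twist": the turn, a rotation vector about the tool's x, y, z in units of 30 degrees (1.0 is 30 degrees), a list of three; "claw": the opening, from 0 (shut) to 1 (fully open). In form: {"translation": [[x, y, z], ...], "twist": [[wx, wy, wz], ...], "claw": [claw, ...]}. A call has 1 to 8 rows; each row is the pose to reach, as a shift and turn from the pose commanded when the call began, along the tool's axes at that moment; what a row does not reach only later rows make up. A row lasts 1/12 s, in which the tool goes at most 41.7 mm and 7.16 degrees, less where a joint would pass 70% of its speed; a pose out of reach is approached as far as the arm can. A call with a number of a shift or a turn outside -1 to 1 is refused whole. A call with a gripper value outside its range is refused whole. The fingers move at their own pace and stop on an object; the grip force is fixed at half the most. Time passes only in rows, so rows that repeat a pose let the fingers close. It gives the time, the measured TCP pose, the force, the opening and the grip force at its end, in the units of the state.
- r.get_obs(): the state, without advancing time (a new reading comes with each control period).
- r.read_camera(name): name is "scene" or "top" or "wrist"; returns a dict with "img" (384x512x3 uint8, red, green, blue), "mtx" (3x3 intrinsics, pixels), "camera_from_world" (4x4, takes a point from world to camera coordinates); the wrist camera has in their place "tool_from_camera" (4x4, takes a point from camera to tool coordinates, whose origin is the TCP and whose axes are the flange's). Camera axes: x right, y down, z forward; pixel columns grow to the right and rows downward; lengths in m; the calibration is good to about 2 mm. A picture is of the moment at which its call begins: read the wrist's pose just before it. There is no depth.
- r.hand_in(): hands the job in; it is judged then, once.
Trained networks look in a picture, given as the dict that the camera call returned (one of the last four; its "shot" number tells which), for a name from the list of things; names that differ only in an ending like _2 or _b are one class to them, and where a whole thing is asked for, a point or a joint stands for the part that bears it (a point fixed in the world has none). Each returns a list of dicts, best first, with "confidence" (0 to 1); they miss things now and then, are a little off and sometimes report something else, mostly with a low value. They report only what shows in the picture. A call takes as long as a camera call. They do not tell look-alikes from the thing itself.
- r.spot_in(picture, label): "rect" ([left, top, right, bottom] in pixels, round what is visible of it).
- r.spot_point(picture, label): "at" ([column, row] in pixels: a listed point, or the origin of a listed thing).
The state is a dict: "time_s": time; "qpos": joint angles; "qvel": joint speeds; "tau": joint torques, N m; "eef_pos": TCP position; "tcp_rot": TCP orientation; "force": force on the tool from outside, world axes, zero at the start; "moment": the same for the moment, N m; "opening": finger opening in m; "grip_force": force on a finger pad.
Only numpy, scipy, OpenCV 4.12 (cv2) and the standard library are available. Lean on these libraries where they do the work, as an engineer would, in place of code of your own. Each camera call takes 0.05 s, during which the arm holds its last target. There are 200 camera calls.

### The job

The steel socket (the plain round upright cylinder) has ended up under the low wire rack on the patio bench. Hold the reacher by its grip, put its open jaws around the socket, squeeze the trigger so they close on it and draw it out with the reacher until it stands upright on the bench about 10 cm in front of the rack's front edge; then let go so that the jaws open. Do not touch the socket with the robot's fingers.

Things in the scene. Friction and masses are not known exactly. Their poses are not given: they have to be found in the camera images.
- reacher: Reacher, 400 mm long, 0.31 kg, lying on its side; slides on the bench. Origin: underside, middle of the pinch zone; x runs to the jaws, z up. Pinch zone: black grip bar (22 mm thick, back at x=-29 mm, 36 mm high) and trigger bar (12 mm thick, front at x=+29, 4 to 32 mm high), both along y from -60 to +30. Two fingers closing along x pinch both. Shaft (16 mm round) runs along x at y=+55.
- jaws (a point): Middle between the reacher's two rubber jaw pads, 18 mm above the bench, in the reacher's frame at x=350, y=55 mm. Jaws hinge on the head (56 mm wide, front at x=285) and reach to x=368. Pads: 40 mm long, 8 mm thick, 6 to 30 mm above the bench; released 74 mm apart inside, tips 101 mm over the outside; 62 mm apart inside with the pinch at 54 mm.
- trigger (a joint): Trigger travel towards the grip, m: 0 released (58 mm over grip and trigger), 0.020 squeezed (38 mm). Spring 8 to 14 N; it returns by itself. A pinch to 54 mm holds the tool, jaws still wide. Closing on moves the tool forward by half of what the fingers close; the jaw gap shrinks 3 mm per mm and meets the socket at about 0.0145. A 30 to 40 N pinch grips it well.
- socket: To be fetched: upright plain dark-steel cylinder (freewheel socket), 32 mm diameter, 40 mm tall, 0.08 to 0.17 kg, black square drive hole on top; loose on the bench under the rack. Origin: centre of its underside. In a row with it, about 95 mm apart in any order, lie a flat rectangular patch tin (50 x 32 x 18 mm) and a domed bicycle bell (42 mm diameter, 27 mm tall).
- rack: Low galvanized wire rack, fixed; origin at bench level under its centre. x points from its open front to its back, roughly the way the reacher's jaws point; 200 mm deep along x (front edge at x=-100 mm), 360 mm wide along y. 10 mm posts at the four corners; top of thin wires, 76 mm clear below; front open between the posts.
Things that resemble listed ones, but are neither listed nor needed, are in the scene too. Leave any purple or red look-alike of the socket alone.

How it is judged (in metres and radians):
On the way, in this order (a step that is already met when the one before it is completed fails the run):
1. the jaws are closed on the socket by the squeezed trigger while it is still under the rack (value of joint trigger above 0.01 m and contact force between reacher and socket above 1.5 N and x of socket in the frame of rack above -0.09 m and x of socket in the frame of reacher between 0.305 and 0.39 m and y of socket in the frame of reacher between 0.03 and 0.08 m), for 0.2 s.
2. the socket, still gripped in the jaws, is drawn out in front of the rack (value of joint trigger above 0.01 m and contact force between reacher and socket above 1 N and x of socket in the frame of rack below -0.16 m), for 0.1 s.
At the end, for the whole second after the job is handed in: The socket stands upright (within 10 degrees) at rest on the bench with its centre 60 to 300 mm in front of the rack's front edge; the trigger is released (under 4 mm, jaws open) and the reacher lies flat and still on the bench (x of socket in the frame of rack between -0.4 and -0.16 m and angle between each of socket, reacher's own z axis and vertical below 0.17 rad and height (world z) of socket between -0.01 and 0.01 m and linear speed of each of socket, reacher below 0.02 m/s and value of joint trigger below 0.004 m); the robot touches nothing.
It fails at once if the robot's fingers touch the socket (contact force between the fingers and socket above 0.5 N).
It also fails if it takes over 48 s, if anything falls off the work surface, if the arm or the gripper's body presses on something with over 40 N, if the wrist force passes 120 N, or if a joint passes its speed limit or range.

## Working session

There is one attempt and no reset: what is moved stays moved. The work goes in short steps, Python scripts to look and compute and a tool call to move; the robot and the scene stay as the last step left them, time stands still between calls to the robot, and variables do not carry over. Pictures are saved under pics/ and viewed, at most 10 in all, crops included, and the job is handed in when it is done.

Besides the shell and the picture viewer there is one more tool, called after ">>>" as name(argument=value, ...), one argument or row to a line, values as JSON. jog_arm: Moves the arm, as the interface text tells. Shifts and turns lie within -1 to 1; 1 stands for 0.8 m of shift or 30 degrees of turn. Its arguments: {"type":"object","properties":{"translation":{"type":"array","items":{"type":"array","items":{"type":"number","minimum":-1,"maximum":1}}},"twist":{"type":"array","items":{"type":"array","items":{"type":"number","minimum":-1,"maximum":1}}},"claw":{"type":"array","items":{"type":"number"}}},"required":["translation","twist","claw"]}

```bash
mkdir -p pics; ls; cat > h.py <<'E'
import numpy as np, cv2
from rig import r
def ray(p,px):
    K=p["mtx"]; T=np.linalg.inv(p["camera_from_world"])
    d=T[:3,:3]@np.linalg.solve(K,[px[0],px[1],1]); return T[:3,3],d
def onz(p,px,z=0):
    o,d=ray(p,px); return (o+d*(z-o[2])/d[2]).round(4)
def proj(p,X):
    T=p["camera_from_world"]; c=T[:3,:3]@np.asarray(X)+T[:3,3]; c=p["mtx"]@c; return (c[:2]/c[2]).round(1)
def save(p,n,box=None,s=1):
    im=p["img"][:,:,::-1]
    if box: im=im[box[1]:box[3],box[0]:box[2]]
    cv2.imwrite("pics/"+n+".png",cv2.resize(im,None,fx=s,fy=s,interpolation=cv2.INTER_CUBIC))
E
python3 - <<'E'
from h import *
o=r.get_obs(); print(o["eef_pos"],o["tcp_rot"],o["time_s"],o["opening"])
ims=[]
for n in ["top","scene"]:
    p=r.read_camera(n); save(p,n+"0",s=1.5)
    print(n,np.linalg.inv(p["camera_from_world"])[:3,3].round(3))
    for l in ["reacher","socket","rack","jaws"]:
        print(l,[(np.round(d["rect"]),round(d["confidence"],2)) for d in r.spot_in(p,l)[:3]] if l!="jaws" else "",
          [(np.round(d["at"],1),round(d["confidence"],2),onz(p,d["at"],0.018 if l=="jaws" else 0)) for d in r.spot_point(p,l)[:3]])
E
```

```text
pics
[0.23882412 0.49464296 0.23822384] [[-9.00555317e-01  4.34740477e-01 -9.15561064e-04]
 [ 4.34741425e-01  9.00552713e-01 -2.16896570e-03]
 [-1.18426184e-04 -2.35130592e-03 -9.99997229e-01]] 0.0 0.08544024251409713
top [0.465 0.056 0.884]
reacher [(array([251., 146., 412., 202.]), 0.57)] [(array([394. , 168.8]), 0.78, array([ 0.5927, -0.3231,  0.    ]))]
socket [(array([ 83., 204., 100., 217.]), 0.75), (array([140., 118., 155., 136.]), 0.67)] [(array([172.7, 206.6]), 0.72, array([0.5001, 0.2392, 0.    ])), (array([150.6, 129.7]), 0.72, array([0.6952, 0.2968, 0.    ])), (array([ 95. , 210.9]), 0.56, array([0.4909, 0.43  , 0.    ]))]
rack [(array([104., 127., 210., 295.]), 0.62)] [(array([167.7, 208.3]), 0.66, array([0.496 , 0.2515, 0.    ]))]
jaws  [(array([258.3, 182.3]), 0.62, array([0.5579, 0.0258, 0.018 ]))]
scene [ 1.023 -0.211  0.62 ]
reacher [(array([ 67., 182., 266., 313.]), 0.7)] []
socket [(array([362., 129., 377., 145.]), 0.62), (array([307., 149., 320., 168.]), 0.55)] [(array([363.7, 143.9]), 0.62, array([0.4927, 0.4233, 0.    ])), (array([377.3, 210.4]), 0.57, array([0.6991, 0.2939, 0.    ])), (array([ 89.4, 276.4]), 0.5, array([ 0.5784, -0.3305,  0.    ]))]
rack [(array([253.,  94., 406., 228.]), 0.55), (array([ 72., 187., 260., 311.]), 0.47)] [(array([316.5, 162. ]), 0.77, array([0.4972, 0.2606, 0.    ]))]
jaws  [(array([248.7, 203.4]), 0.6, array([0.5612, 0.0272, 0.018 ]))]
```

View pics/top0.png

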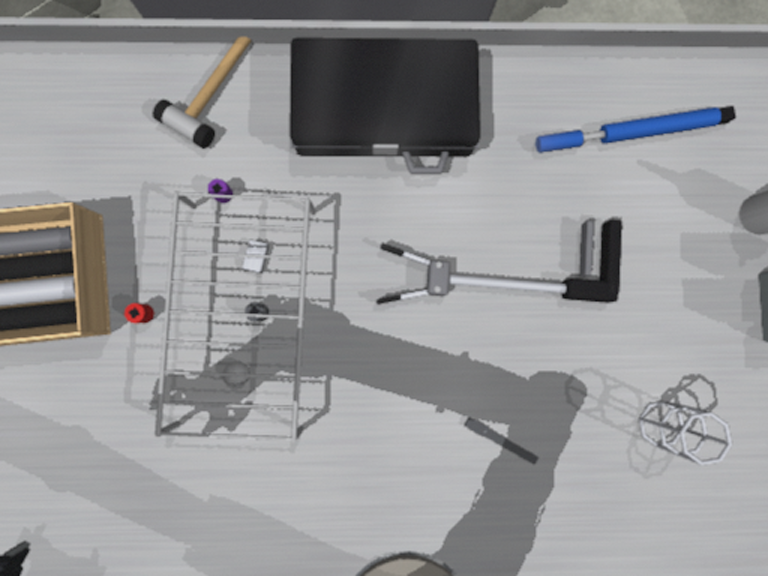

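View pics/scene0.png

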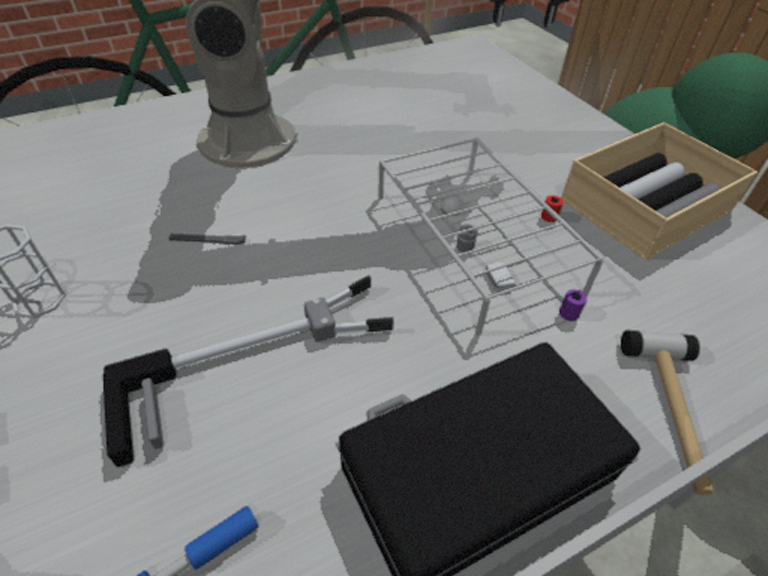

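The top view (1.5x) shows the grey socket at (257,312) under the rack, with the tin at (255,256) and the bell at (235,373). The reacher's jaws are at (390,272), its shaft runs from (450,281) to (565,288), and its grip is at (605,260). The purple and red look-alikes are at the rack's edge and beyond it. In the scene view the socket is at (466,237).

```bash
python3 - <<'E'
from h import *
p=r.read_camera("top")
a=lambda x,y,z:onz(p,(x/1.5,y/1.5),z)
f1,f2,b1,b2=a(308,198,.08),a(296,436,.08),a(178,193,.08),a(158,432,.08)
print("rack",f1,f2,b1,b2,(f1+f2+b1+b2)/4)
d=f1-f2; print("rack yaw",np.degrees(np.arctan2(d[1],d[0]))+90)
print("tin,socket,bell",a(255,256,.018),a(257,312,.04),a(235,373,.027))
# shaft centre line: bright columns
im=p["img"].astype(int); g=im.sum(2)
s1,s2=a(452,281,.02),a(562,288,.02); d=s1-s2; print("shaft",s1,s2,np.degrees(np.arctan2(d[1],d[0])))
tips=[a(391,247,.018),a(388,297,.018)]; print("tips",tips)
print("grip corner outer", a(611,222,.036),a(618,299,.036))
q=r.read_camera("scene")
for P,n in((p,"top"),(q,"scene")):
    for l in ["reacher","jaws","socket","rack"]:
        print(n,l,[(onz(P,d["at"],.018 if l=="jaws" else 0),round(d["confidence"],2)) for d in r.spot_point(P,l)[:2]])
E
```

```text
rack [0.6688 0.1494 0.08  ] [0.3091 0.1661 0.08  ] [0.6768 0.3477 0.08  ] [0.3178 0.3688 0.08  ] [0.493125 0.258    0.08    ]
rack yaw 87.34180453138728
tin,socket,bell [0.5879 0.2429 0.018 ] [0.4952 0.234  0.04  ] [0.3988 0.2706 0.027 ]
shaft [ 0.5446 -0.0806  0.02  ] [ 0.5319 -0.2635  0.02  ] 86.02793705864866
tips [array([0.6019, 0.0195, 0.018 ]), array([0.519 , 0.0252, 0.018 ])]
grip corner outer [ 0.6392 -0.3431  0.036 ] [ 0.5121 -0.3491  0.036 ]
top reacher [(array([ 0.5793, -0.3238,  0.    ]), 0.89)]
top jaws [(array([0.5621, 0.025 , 0.018 ]), 0.66)]
top socket [(array([0.4998, 0.4256, 0.    ]), 0.71), (array([0.6965, 0.2933, 0.    ]), 0.68)]
top rack [(array([0.4913, 0.2574, 0.    ]), 0.92)]
scene reacher [(array([ 0.5748, -0.3284,  0.    ]), 0.57)]
scene jaws [(array([0.5616, 0.0245, 0.018 ]), 0.88)]
scene socket [(array([0.6953, 0.2993, 0.    ]), 0.72), (array([0.5059, 0.2465, 0.    ]), 0.44)]
scene rack [(array([0.4943, 0.259 , 0.    ]), 0.73)]
```

```bash
python3 - <<'E'
from h import *
p=r.read_camera("top"); save(p,"jaw",(70,100,430,300),2.2)
E
```

```text
(no output)
```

View pics/jaw.png

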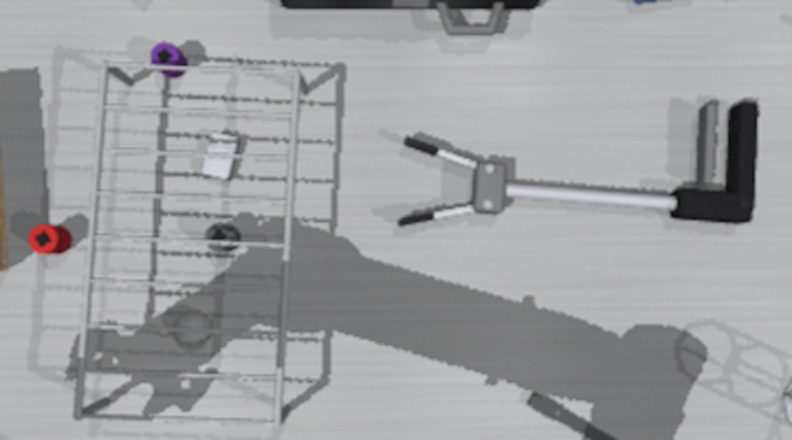

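>>> jog_arm(
  translation=[
    [-0.841,-0.733,0.05],
    [-0.841,-0.733,0.05],
    [-0.841,-0.733,0.05],
    [-0.841,-0.733,0.05],
    [-0.841,-0.733,0.05],
    [-0.841,-0.733,0.05],
    [-0.841,-0.733,0.05],
    [-0.841,-0.733,0.05],
  ],
  twist=[
    [0,0,-0.725],
    [0,0,-0.725],
    [0,0,-0.725],
    [0,0,-0.725],
    [0,0,-0.725],
    [0,0,-0.725],
    [0,0,-0.725],
    [0,0,-0.725],
  ],
  claw=[1,1,1,1,1,1,1,1],
)

```text
time_s: 2.02
eef_pos: [0.369, 0.1911, 0.2249]
tcp_rot: [[-0.998, 0.07, 0.001], [0.07, 0.998, 0.001], [-0.001, 0.001, -1.0]]
force: [1.6, -0.9, 0.6]
opening: 0.0855
grip_force: 0.0
```

```bash
cat >> h.py <<'E'
from scipy.spatial.transform import Rotation as Ro
def go(x,y,z,yaw):
    "units to reach TCP x,y,z pointing down with tool y at yaw deg"
    o=r.get_obs(); R=np.array(o["tcp_rot"]); c,s=np.cos(np.radians(yaw)),np.sin(np.radians(yaw))
    Rt=np.array([[-s,c,0],[c,s,0],[0,0,-1.]])
    d=np.array([x,y,z])-o["eef_pos"]
    print("t %.2f pos %s yaw %.2f open %.4f grip %.1f F %s"%(o["time_s"],np.round(o["eef_pos"],4),np.degrees(np.arctan2(R[1,1],R[0,1])),o["opening"],o["grip_force"],np.round(o["force"],1)))
    print("translation",(R.T@d/.8).round(4),"twist",(Ro.from_matrix(R.T@Rt).as_rotvec(degrees=True)/30).round(4),"rows %.1f"%(np.linalg.norm(d)/.0417))
E
python3 -c "
from h import *
go(.590,-.326,.2,86)"
```

```text
t 2.02 pos [0.369  0.1911 0.2249] yaw 86.00 open 0.0855 grip 0.0 F [ 1.6 -0.9  0.6]
translation [-0.3207 -0.6256  0.0308] twist [ 0.0018  0.0016 -0.0002] rows 13.5
```

>>> jog_arm(
  translation=[
    [-0.321,-0.626,0.031],
    [-0.321,-0.626,0.031],
    [-0.321,-0.626,0.031],
    [-0.321,-0.626,0.031],
    [-0.321,-0.626,0.031],
    [-0.321,-0.626,0.031],
    [-0.321,-0.626,0.031],
    [-0.321,-0.626,0.031],
  ],
  twist=[
    [0,0,0],
    [0,0,0],
    [0,0,0],
    [0,0,0],
    [0,0,0],
    [0,0,0],
    [0,0,0],
    [0,0,0],
  ],
  claw=[1,1,1,1,1,1,1,1],
)

```text
time_s: 2.68
eef_pos: [0.5, -0.115, 0.2102]
tcp_rot: [[-0.998, 0.07, 0.001], [0.07, 0.998, 0.0], [-0.001, 0.0, -1.0]]
force: [-0.2, 0.0, 0.8]
opening: 0.0856
grip_force: 0.0
```

```bash
python3 -c "
from h import *
go(.590,-.326,.2,86)"
```

```text
t 2.68 pos [ 0.5    -0.115   0.2102] yaw 86.01 open 0.0856 grip 0.0 F [-0.2  0.   0.8]
translation [-0.1306 -0.2553  0.0128] twist [0.0006 0.002  0.0004] rows 5.5
```

>>> jog_arm(
  translation=[
    [-0.131,-0.255,0.013],
    [-0.131,-0.255,0.013],
    [-0.131,-0.255,0.013],
    [-0.131,-0.255,0.013],
    [-0.131,-0.255,0.013],
    [-0.131,-0.255,0.013],
    [-0.131,-0.255,0.013],
    [-0.131,-0.255,0.013],
  ],
  twist=[
    [0,0,0],
    [0,0,0],
    [0,0,0],
    [0,0,0],
    [0,0,0],
    [0,0,0],
    [0,0,0],
    [0,0,0],
  ],
  claw=[1,1,1,1,1,1,1,1],
)

```text
time_s: 3.35
eef_pos: [0.589, -0.3256, 0.1985]
tcp_rot: [[-0.997, 0.073, -0.002], [0.073, 0.997, -0.0], [0.002, -0.0, -1.0]]
force: [0.5, 1.0, 0.9]
opening: 0.0854
grip_force: 0.0
```

```bash
cat >> h.py <<'E'
def wrist():
    o=r.get_obs(); p=r.read_camera("wrist"); T=np.eye(4); T[:3,:3]=o["tcp_rot"]; T[:3,3]=o["eef_pos"]
    p["camera_from_world"]=np.linalg.inv(T@p["tool_from_camera"]); return p
E
python3 -c "
from h import *
p=wrist(); save(p,'w1',s=1.5)
c,s=np.cos(np.radians(86)),np.sin(np.radians(86))
O=np.array([.590,-.326,0])
for q in [(-29,-60,36),(-29,30,36),(-7,-60,36),(29,-60,32),(29,30,32),(0,55,26)]:
    x,y,z=np.array(q)/1e3; print(q,proj(p,O+[c*x-s*y,s*x+c*y,z])*1.5)
print([(d['at'],onz(p,d['at']),d['confidence']) for d in r.spot_point(p,'reacher')])
go(.59,-.326,.2,86)"
```

```text
(-29, -60, 36) [345.45 350.25]
(-29, 30, 36) [341.25 219.  ]
(-7, -60, 36) [377.55 350.25]
(29, -60, 32) [429.75 347.7 ]
(29, 30, 32) [433.2 217.8]
(0, 55, 26) [387.45 176.85]
[]
t 3.45 pos [ 0.5899 -0.3224  0.1994] yaw 86.07 open 0.0852 grip 0.0 F [0.5 0.  0.7]
translation [-0.0004 -0.0045 -0.0008] twist [ 0.0035 -0.0001  0.0022] rows 0.1
```

View pics/w1.png

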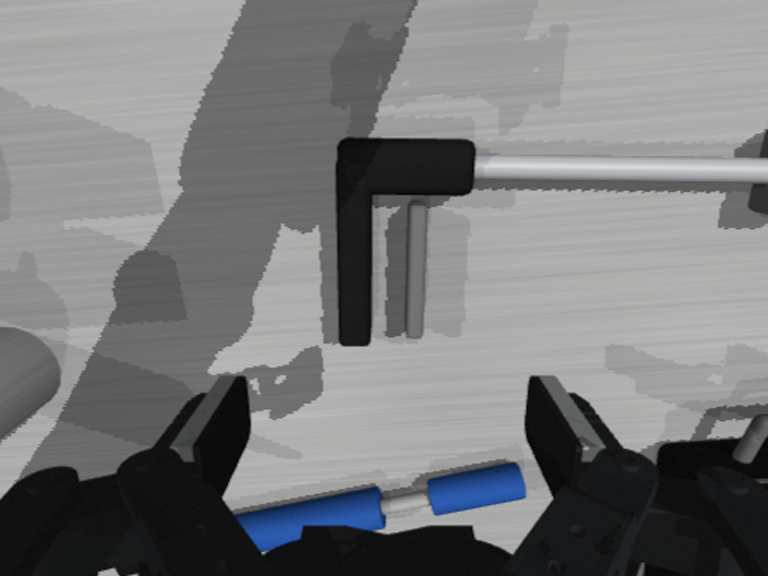

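The wrist view shows the grip bar spanning columns 339–371, the trigger spanning 407–424 and the shaft at row 168. That puts the reacher origin about 4–5 mm from my estimate, at roughly (0.586, -0.330) with yaw about 85.5°. Next I descend around both bars.

>>> jog_arm(
  translation=[
    [0.004,-0.006,0.05],
    [0.004,-0.006,0.1],
    [0.004,-0.006,0.14],
    [0.004,-0.006,0.18],
    [0.004,-0.006,0.21],
    [0.004,-0.006,0.23],
    [0.004,-0.006,0.23],
    [0.004,-0.006,0.23],
  ],
  twist=[
    [0,0,0.015],
    [0,0,0.015],
    [0,0,0.015],
    [0,0,0.015],
    [0,0,0.015],
    [0,0,0.015],
    [0,0,0.015],
    [0,0,0.015],
  ],
  claw=[1,1,1,1,1,1,1,1],
)

```text
time_s: 4.12
eef_pos: [0.5863, -0.326, 0.0154]
tcp_rot: [[-0.997, 0.075, -0.001], [0.075, 0.997, 0.002], [0.001, 0.002, -1.0]]
force: [0.4, -0.4, 0.8]
opening: 0.0854
grip_force: 0.0
```

>>> jog_arm(
  translation=[
    [0,0,0],
    [0,0,0],
    [0,0,0],
    [0,0,0],
    [0,0,0],
    [0,0,0],
    [0,0,0],
    [0,0,0],
  ],
  twist=[
    [0,0,0],
    [0,0,0],
    [0,0,0],
    [0,0,0],
    [0,0,0],
    [0,0,0],
    [0,0,0],
    [0,0,0],
  ],
  claw=[0.66,0.64,0.63,0.63,0.63,0.63,0.63,0.63],
)

```text
time_s: 4.78
eef_pos: [0.5875, -0.3312, 0.0188]
tcp_rot: [[-0.997, 0.079, 0.005], [0.079, 0.997, -0.004], [-0.005, -0.004, -1.0]]
force: [-1.3, -2.2, 6.8]
opening: 0.0542
grip_force: 10.1
```

```bash
python3 -c "
from h import *
go(.586,-.33,.015,85.5)
p=r.read_camera('top'); save(p,'t2',(180,120,430,300),2.4)
for l in ['jaws','reacher']: print(l,[(np.round(d['at'],1),onz(p,d['at'],.018 if l=='jaws' else 0),round(d['confidence'],2)) for d in r.spot_point(p,l)[:1]])
"
```

```text
t 4.78 pos [ 0.5875 -0.3312  0.0188] yaw 85.50 open 0.0542 grip 10.1 F [-1.3 -2.2  6.8]
translation [0.002  0.0013 0.0047] twist [-0.0073  0.0094 -0.0001] rows 0.1
jaws []
reacher [(array([394.5, 175.4]), array([ 0.5757, -0.3237,  0.    ]), 0.78)]
```

View pics/t2.png

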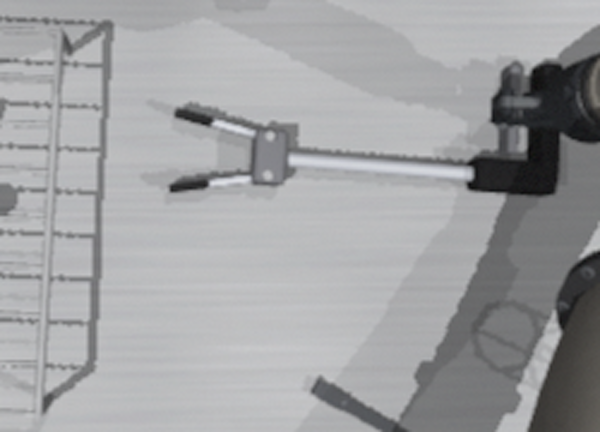

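The tool is pinched at 54 mm with 10 N, but the fingertips press on the bench: Fz is 7 N and the TCP was lifted about 4 mm. I'll open slightly, raise 8 mm and pinch again, and zoom in on the socket meanwhile.

>>> jog_arm(
  translation=[
    [0,0,0],
    [0,0,0],
    [0,0,-0.005],
    [0,0,-0.01],
    [0,0,-0.01],
    [0,0,-0.01],
    [0,0,-0.01],
    [0,0,-0.01],
  ],
  twist=[
    [0,0,0],
    [0,0,0],
    [0,0,0],
    [0,0,0],
    [0,0,0],
    [0,0,0],
    [0,0,0],
    [0,0,0],
  ],
  claw=[0.78,0.78,0.78,0.78,0.64,0.63,0.63,0.63],
)

```text
time_s: 5.6
eef_pos: [0.5866, -0.3313, 0.0255]
tcp_rot: [[-0.997, 0.079, 0.002], [0.079, 0.997, -0.004], [-0.003, -0.004, -1.0]]
force: [-1.0, -3.1, 5.7]
opening: 0.0539
grip_force: 10.6
```

```bash
python3 -c "
from h import *
go(.586,-.33,.023,85.5)
p=r.read_camera('top'); q=r.read_camera('scene')
def c(p,b,s): 
    return cv2.resize(p['img'][b[1]:b[3],b[0]:b[2],::-1],None,fx=s,fy=s,interpolation=cv2.INTER_CUBIC)
cv2.imwrite('pics/two.png',np.hstack([c(p,(140,180,200,240),6),c(q,(280,130,340,190),6)]))
for z in (0,.04): print(z,'pred top',(proj(p,[.5,.24,z])-[140,180])*6,'scene',(proj(q,[.5,.24,z])-[280,130])*6+[360,0])
"
```

```text
t 5.60 pos [ 0.5866 -0.3313  0.0255] yaw 85.49 open 0.0539 grip 10.6 F [-1.  -3.1  5.7]
translation [0.0009 0.0015 0.0031] twist [-0.0077  0.0054 -0.0005] rows 0.1
0 pred top [194.4 159.6] scene [543.6 210. ]
0.04 pred top [172.8 156. ] scene [556.8 140.4]
```

View pics/two.png

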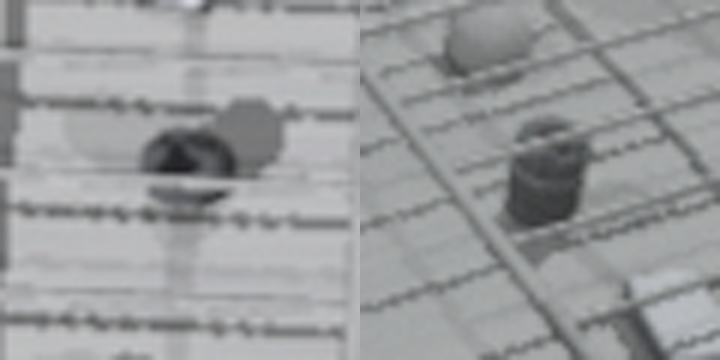

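The socket centre comes out at about (0.498, 0.239) from the top crop (190,168) and the scene crop (550,174). Now I slide the reacher sideways into line, raising 2 mm to take the load off.

>>> jog_arm(
  translation=[
    [0,0,-0.0025],
    [0.01,0.002,-0.0025],
    [0.025,0.005,-0.0025],
    [0.04,0.01,-0.0025],
    [0.055,0.014,-0.0025],
    [0.07,0.018,-0.0025],
    [0.077,0.019,-0.0025],
    [0.077,0.019,-0.0025],
  ],
  twist=[
    [0,0,0],
    [0,0,0],
    [0,0,0],
    [0,0,0],
    [0,0,0],
    [0,0,0],
    [0,0,0],
    [0,0,0],
  ],
  claw=[0.63,0.63,0.63,0.63,0.63,0.63,0.63,0.63],
)

```text
time_s: 6.37
eef_pos: [0.5247, -0.3071, 0.0254]
tcp_rot: [[-0.997, 0.078, -0.002], [0.078, 0.997, 0.003], [0.002, 0.003, -1.0]]
force: [-3.4, 2.4, 2.9]
opening: 0.0537
grip_force: 8.3
```

```bash
python3 -c "
from h import *
go(.526,-.31,.025,85.5)
p=r.read_camera('top'); save(p,'t3',(160,130,430,290),2.6)
print([(np.round(d['at'],1),onz(p,d['at'],.018),round(d['confidence'],2)) for d in r.spot_point(p,'jaws')[:1]])
print('pred',(proj(p,[.498,.0436,.018])-[160,130])*2.6)
"
```

```text
t 6.37 pos [ 0.5247 -0.3071  0.0254] yaw 85.53 open 0.0537 grip 8.3 F [-3.4  2.4  2.9]
translation [-0.0018 -0.0035  0.0005] twist [ 0.0048 -0.0035  0.0011] rows 0.1
[(array([247. , 206.9]), array([0.4973, 0.0541, 0.018 ]), 0.84)]
pred [237.38 199.16]
```

View pics/t3.png

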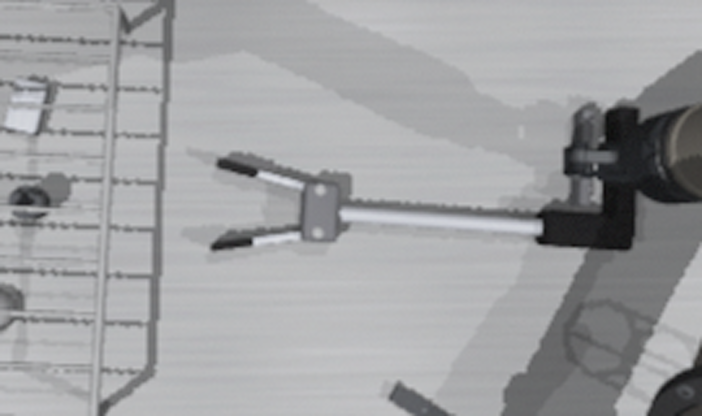

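The jaw pads sit at (237,166) and (233,242), so the middle is about (0.495, 0.045), in line with the socket at (30,202). Moving forward part-way, then a check.

>>> jog_arm(
  translation=[
    [0.001,0.01,0],
    [0.003,0.035,0],
    [0.005,0.065,0],
    [0.007,0.095,0],
    [0.009,0.125,0],
    [0.01,0.15,0],
    [0.01,0.163,0],
    [0.01,0.163,0],
  ],
  twist=[
    [0,0,0],
    [0,0,0],
    [0,0,0],
    [0,0,0],
    [0,0,0],
    [0,0,0],
    [0,0,0],
    [0,0,0],
  ],
  claw=[0.63,0.63,0.63,0.63,0.63,0.63,0.63,0.63],
)

```text
time_s: 7.13
eef_pos: [0.5293, -0.1743, 0.0253]
tcp_rot: [[-0.997, 0.073, 0.001], [0.073, 0.997, 0.002], [-0.0, 0.002, -1.0]]
force: [0.6, 2.3, 0.0]
opening: 0.0539
grip_force: 7.8
```

```bash
python3 -c "
from h import *
go(.5265,-.179,.025,85.5)
p=r.read_camera('top'); save(p,'t4',(130,140,370,270),3.2)
print([(np.round(d['at'],1),onz(p,d['at'],.018),round(d['confidence'],2)) for d in r.spot_point(p,'jaws')[:1]])
print('pred',(proj(p,[.498,.175,.018])-[130,140])*3.2)
"
```

```text
t 7.13 pos [ 0.5293 -0.1743  0.0253] yaw 85.80 open 0.0539 grip 7.8 F [0.6 2.3 0. ]
translation [ 0.0031 -0.0061  0.0004] twist [0.0043 0.0006 0.01  ] rows 0.1
[(array([192.5, 206.6]), array([0.499 , 0.1873, 0.018 ]), 0.88)]
pred [216.32 214.4 ]
```

View pics/t4.png

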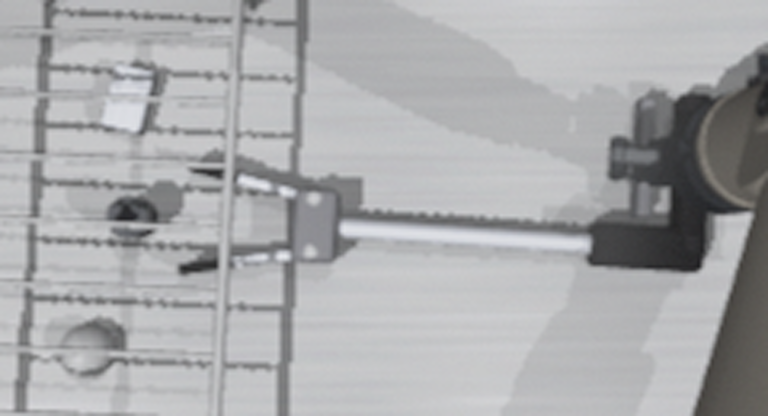

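The jaw tips are at (190,163) and (180,268) and straddle the line to the socket at (133,216). It is well centred, with about 54 mm to go.

>>> jog_arm(
  translation=[
    [0.001,0.008,0],
    [0.002,0.02,0],
    [0.003,0.032,0],
    [0.004,0.045,0],
    [0.005,0.056,0],
    [0.006,0.064,0],
    [0.006,0.067,0],
    [0.006,0.067,0],
  ],
  twist=[
    [0,0,0],
    [0,0,0],
    [0,0,0],
    [0,0,0],
    [0,0,0],
    [0,0,0],
    [0,0,0],
    [0,0,0],
  ],
  claw=[0.63,0.63,0.63,0.63,0.63,0.63,0.63,0.63],
)

```text
time_s: 7.9
eef_pos: [0.5274, -0.1224, 0.0253]
tcp_rot: [[-0.997, 0.076, -0.0], [0.076, 0.997, 0.001], [0.001, 0.001, -1.0]]
force: [-0.8, 0.2, -3.2]
opening: 0.0541
grip_force: 8.8
```

```bash
python3 -c "
from h import *
go(.5265,-.122,.025,85.5)
p=r.read_camera('top'); save(p,'t5',(130,140,330,270),3.8)
"
```

```text
t 7.90 pos [ 0.5274 -0.1224  0.0253] yaw 85.64 open 0.0541 grip 8.8 F [-0.8  0.2 -3.2]
translation [0.0011 0.0004 0.0004] twist [ 0.0023 -0.0011  0.0046] rows 0.0
```

View pics/t5.png

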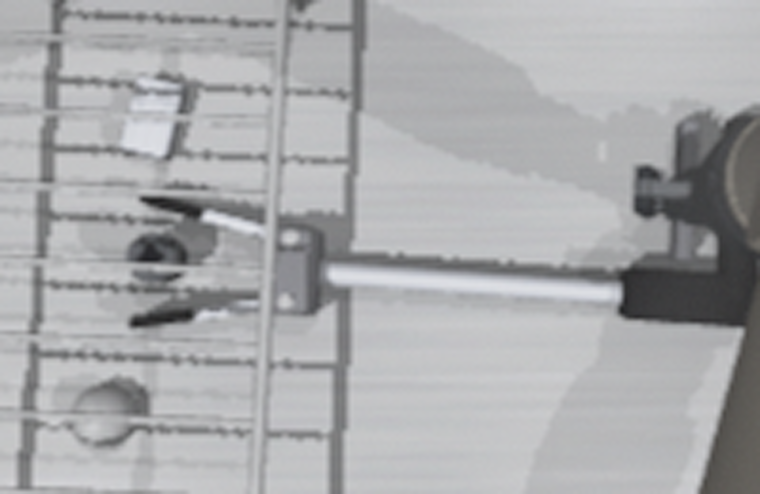

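The jaws straddle the socket: it is at (160,258), with the pads at rows 205 and 315 and the tips about 18 mm past its centre. Squeezing now.

>>> jog_arm(
  translation=[
    [0,0,0],
    [0,0,0],
    [0,0,0],
    [0,0,0],
    [0,0,0],
    [0,0,0],
    [0,0,0],
    [0,0,0],
  ],
  twist=[
    [0,0,0],
    [0,0,0],
    [0,0,0],
    [0,0,0],
    [0,0,0],
    [0,0,0],
    [0,0,0],
    [0,0,0],
  ],
  claw=[0.6,0.57,0.54,0.52,0.5,0.49,0.49,0.49],
)

```text
time_s: 8.62
eef_pos: [0.5274, -0.1286, 0.0272]
tcp_rot: [[-0.997, 0.081, 0.001], [0.081, 0.997, -0.004], [-0.002, -0.004, -1.0]]
force: [-3.3, -6.1, 7.4]
opening: 0.0425
grip_force: 24.9
```

>>> jog_arm(
  translation=[
    [0,0,-0.002],
    [0,0,-0.002],
    [0,0,-0.002],
    [0,0,-0.002],
    [0,0,-0.002],
    [0,0,-0.002],
  ],
  twist=[
    [0,0,0],
    [0,0,0],
    [0,0,0],
    [0,0,0],
    [0,0,0],
    [0,0,0],
  ],
  claw=[0.48,0.475,0.475,0.475,0.475,0.475],
)

```text
time_s: 9.12
eef_pos: [0.5276, -0.1251, 0.0274]
tcp_rot: [[-0.997, 0.079, 0.001], [0.079, 0.997, -0.001], [-0.001, -0.001, -1.0]]
force: [-0.8, -4.1, 3.4]
opening: 0.0412
grip_force: 41.2
```

The grip is 41 N at 41.2 mm. Drawing out about 180 mm, slowly.

>>> jog_arm(
  translation=[
    [0,-0.004,0],
    [0,-0.014,0],
    [0,-0.029,0],
    [0,-0.046,0],
    [0,-0.063,0],
    [0,-0.08,0],
    [0,-0.097,0],
    [0,-0.114,0],
  ],
  twist=[
    [0,0,0],
    [0,0,0],
    [0,0,0],
    [0,0,0],
    [0,0,0],
    [0,0,0],
    [0,0,0],
    [0,0,0],
  ],
  claw=[0.475,0.475,0.475,0.475,0.475,0.475,0.475,0.475],
)

```text
time_s: 9.78
eef_pos: [0.5231, -0.208, 0.0275]
tcp_rot: [[-0.997, 0.073, 0.002], [0.073, 0.997, 0.01], [-0.002, 0.01, -1.0]]
force: [0.1, 8.8, 8.3]
opening: 0.0414
grip_force: 37.0
```

>>> jog_arm(
  translation=[
    [0,-0.017,0],
    [0,-0.034,0],
    [0,-0.051,0],
    [0,-0.068,0],
    [0,-0.085,0],
    [0,-0.1,0],
    [0,-0.11,0],
    [0,-0.114,0],
  ],
  twist=[
    [0,0,0],
    [0,0,0],
    [0,0,0],
    [0,0,0],
    [0,0,0],
    [0,0,0],
    [0,0,0],
    [0,0,0],
  ],
  claw=[0.475,0.475,0.475,0.475,0.475,0.475,0.475,0.475],
)

```text
time_s: 10.45
eef_pos: [0.5159, -0.3015, 0.0275]
tcp_rot: [[-0.997, 0.075, 0.003], [0.075, 0.997, 0.007], [-0.002, 0.008, -1.0]]
force: [0.0, 9.1, 9.4]
opening: 0.0416
grip_force: 36.9
```

```bash
python3 -c "
from h import *
go(.513,-.305,.025,85.5)
p=r.read_camera('top'); save(p,'t6',(130,140,430,270),2.6)
print([(onz(p,d['at']),round(d['confidence'],2)) for d in r.spot_point(p,'socket')[:4]])
"
```

```text
t 10.45 pos [ 0.5159 -0.3015  0.0275] yaw 85.68 open 0.0416 grip 36.9 F [0.  9.1 9.4]
translation [ 0.0034 -0.0047  0.0031] twist [0.0145 0.0045 0.006 ] rows 0.1
[(array([0.4971, 0.4301, 0.    ]), 0.67), (array([0.4866, 0.0711, 0.    ]), 0.62), (array([0.7001, 0.3011, 0.    ]), 0.47)]
```

View pics/t6.png

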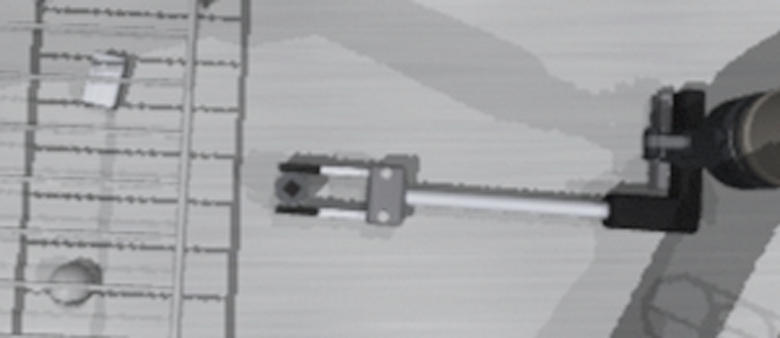

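The socket is gripped and out of the rack at (293,188), about 88 mm in front of the front edge. A little further, then release gently.

>>> jog_arm(
  translation=[
    [0,-0.005,0],
    [0,-0.011,0],
    [0,-0.015,0],
    [0,-0.015,0],
    [0,-0.015,0],
    [0,-0.015,0],
    [0,-0.015,0],
    [0,-0.015,0],
  ],
  twist=[
    [0,0,0],
    [0,0,0],
    [0,0,0],
    [0,0,0],
    [0,0,0],
    [0,0,0],
    [0,0,0],
    [0,0,0],
  ],
  claw=[0.475,0.475,0.475,0.475,0.49,0.51,0.53,0.55],
)

```text
time_s: 11.22
eef_pos: [0.5131, -0.3162, 0.0265]
tcp_rot: [[-0.997, 0.076, 0.0], [0.076, 0.997, 0.002], [-0.0, 0.002, -1.0]]
force: [0.8, 1.0, -0.3]
opening: 0.0473
grip_force: 10.1
```

>>> jog_arm(
  translation=[
    [0,0,0],
    [0,0,0],
    [0,0,0],
    [0,0,0],
    [0,0,0],
    [0,0,0],
    [0,0,0],
    [0,0,0],
  ],
  twist=[
    [0,0,0],
    [0,0,0],
    [0,0,0],
    [0,0,0],
    [0,0,0],
    [0,0,0],
    [0,0,0],
    [0,0,0],
  ],
  claw=[0.58,0.61,0.64,0.68,0.75,0.85,1,1],
)

```text
time_s: 11.88
eef_pos: [0.5125, -0.3184, 0.0275]
tcp_rot: [[-0.997, 0.078, 0.001], [0.078, 0.997, -0.001], [-0.001, -0.001, -1.0]]
force: [0.2, 0.3, 0.1]
opening: 0.0854
grip_force: 0.0
```

>>> jog_arm(
  translation=[
    [0,0,0],
    [0,0,-0.01],
    [0,0,-0.03],
    [0,0,-0.06],
    [0,0,-0.1],
    [0,0,-0.14],
    [0,0,-0.18],
    [0,0,-0.18],
  ],
  twist=[
    [0,0,0],
    [0,0,0],
    [0,0,0],
    [0,0,0],
    [0,0,0],
    [0,0,0],
    [0,0,0],
    [0,0,0],
  ],
  claw=[1,1,1,1,1,1,1,1],
)

```text
time_s: 12.55
eef_pos: [0.5158, -0.3214, 0.1796]
tcp_rot: [[-0.997, 0.078, 0.013], [0.078, 0.997, -0.008], [-0.013, -0.007, -1.0]]
force: [1.5, -0.9, 1.0]
opening: 0.0855
grip_force: 0.0
```

```bash
python3 -c "
from h import *
go(.513,-.305,.2,85.5)
for n in ('top','scene'):
    p=r.read_camera(n)
    for l in ('socket','jaws'): print(n,l,[(onz(p,d['at'],.018*(l=='jaws')),round(d['confidence'],2)) for d in r.spot_point(p,l)[:4]])
    print([(np.round(d['rect']),round(d['confidence'],2)) for d in r.spot_in(p,'socket')], 'pred base/top',proj(p,[.486,.06,0]),proj(p,[.486,.06,.04]))
"
```

```text
t 12.55 pos [ 0.5158 -0.3214  0.1796] yaw 85.52 open 0.0855 grip 0.0 F [ 1.5 -0.9  1. ]
translation [ 0.0048  0.02   -0.0257] twist [-0.0131  0.0255  0.0008] rows 0.6
top socket [(array([0.4971, 0.4275, 0.    ]), 0.76), (array([0.482 , 0.0642, 0.    ]), 0.71), (array([0.696 , 0.2968, 0.    ]), 0.47)]
top jaws [(array([0.4807, 0.0363, 0.018 ]), 0.87)]
[(array([140., 119., 158., 137.]), 0.73), (array([ 82., 201., 102., 216.]), 0.49)] pred base/top [244.7 211.7] [244.6 211.3]
scene socket [(array([0.487 , 0.0624, 0.    ]), 0.77), (array([0.4982, 0.4227, 0.    ]), 0.58), (array([0.7008, 0.2952, 0.    ]), 0.53)]
scene jaws [(array([0.4839, 0.0364, 0.018 ]), 0.62)]
[(array([376., 192., 389., 211.]), 0.74), (array([362., 128., 375., 148.]), 0.69), (array([242., 170., 253., 189.]), 0.53)] pred base/top [246.9 183.1] [246.9 171.5]
```

The scene box for the socket, 11 x 19 px, fits one standing upright at (0.485, 0.063), about 95 mm in front of the rack. Its jaws are open and the gripper is clear.

>>> jog_arm(
  translation=[
    [0,0,0],
    [0,0,0],
    [0,0,0],
    [0,0,0],
    [0,0,0],
    [0,0,0],
  ],
  twist=[
    [0,0,0],
    [0,0,0],
    [0,0,0],
    [0,0,0],
    [0,0,0],
    [0,0,0],
  ],
  claw=[1,1,1,1,1,1],
)

```text
time_s: 13.45
eef_pos: [0.5123, -0.318, 0.1712]
tcp_rot: [[-0.997, 0.078, 0.0], [0.078, 0.997, -0.0], [-0.0, -0.0, -1.0]]
force: [-0.1, -0.5, 0.1]
opening: 0.0851
grip_force: 0.0
```

```bash
python3 -c "
from rig import r
print(r.hand_in())"
```

```text
the job is handed in; nothing more can be done
None
```

I drew the socket out with the reacher, left it standing upright about 95 mm in front of the rack with the jaws open and the gripper clear, and handed in at about 13.5 s; no verdict was returned.

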